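Slide a tray of mounted optics from a lab jack across the gap onto a raised breadboard

ROBOT

A 6-joint arm with a two-finger parallel gripper is mounted at the origin on the work surface. World frame = base frame: x ahead of the robot, y to its left, z up, the work surface at z = 0. Lengths are in m, angles in degrees, forces in N, time in s.
With the tool pointing down it reaches from about 0.25 to 0.725 m from the base axis. Payload 9.7 kg.
Tool frame: the origin (TCP) lies at the very end of the fingers, on their centre line; the grasp point (between the pads) lies 19 mm behind it (bot.grip_depth is the distance from the TCP to the grasp point, in m); z points along the fingers, y is the direction in which the jaws open and shut (so a half turn about z gives the same grasp; the last joint's range is limited). The gripper opens to 85 mm and grips with 20 to 120 N. Pads are 22 mm wide; open, the fingers measure 114 mm over their backs; the gripper's body (76 mm by 85 mm) begins 54 mm behind the grasp point. The pads swing forward as they close: fully open they stand 13 mm farther back than shut.
Start: joints at [73.682, 4.979, 10.078, 95.1, 0, 90], TCP at [0.155, 0.528, 0.231] pointing down, gripper open.
Joint ranges: [-179.16, 179.16], [-48.56, 103.87], [-65.8, 70.77], [-126.05, 130.52], [-82.76, 87.17], [-180, 180]. Speed limits (degrees/s): [127.2, 127.2, 147.25, 180, 180, 180].

INTERFACE

Orientations are given as [roll, pitch, yaw] about the fixed x, y, z axes, in that order (R = Rz(yaw) Ry(pitch) Rx(roll)).
In Python, from workcell import telemetry, optics, order, bot gives the robot as it stands. The module is installed in compiled form; this text tells all that it offers.
- The arm moves only by the shell command python3 -m inch 'ROWS' [FORCE]. ROWS is JSON, a list of rows, each a list of 7 numbers: the shift along the tool's x, y, z in m, then the turn, a rotation vector about the tool's x, y, z in rad, then the closure, from 0 (fully open) to 1 (shut). In form: [[tx, ty, tz, rx, ry, rz, grip], ...]. A call has 1 to 12 rows; each row is the pose to reach, as a shift and turn from the pose commanded when the call began, along the tool's axes at that moment; what a row does not reach only later rows make up. A row lasts 1/12 s, in which the tool goes at most 41.7 mm and 7.16 degrees, less where a joint would pass 70% of its speed; a pose out of reach is approached as far as the arm can. A call with a gripper value outside its range is refused whole. The fingers move at their own pace and stop on an object; FORCE is the grip in N (left out, the last holds). Time passes only in rows, so rows that repeat a pose let the fingers close. It gives the time, the measured TCP pose, the force and the opening at its end, in the units of the state.
- telemetry.get_obs(): the state, without advancing time (a new reading comes with each control period).
- optics.camera(name): name is "side" or "top"; returns (picture, depth): 400x640x3 uint8, red, green, blue; 400x640 float32, m along the optical axis (not along the pixel's ray), 0 where there is no reading.
- optics.camera_info(name): a dict with "camera_matrix" (3x3 intrinsics, pixels), "xyz" and "attitude" of the camera in the world. Camera axes: x right, y down, z forward; pixel columns grow to the right and rows downward; lengths in m; the calibration is good to about 2 mm. A picture is of the moment at which its call begins. camera_info takes no time and is no camera call.
- order.job_done(): hands the job in, once; it reports no verdict.
The state is a dict: "time": time; "q": joint angles; "qd": joint speeds; "joint_efforts": joint torques, N m; "ee_pos": TCP position; "tcp_rot": TCP orientation; "wrist_force": force on the tool from outside, world axes, zero at the start; "torque": the same for the moment, N m; "opening": finger opening in m.
Only numpy, scipy, OpenCV 4.12 (cv2) and the standard library are available. Lean on these libraries where they do the work, as an engineer would, in place of code of your own. Each camera call takes 0.05 s, during which the arm holds its last target. There are 200 camera calls.

TASK

Slide the grey parts tray off the lab jack, across the open gap and onto the raised optical breadboard, until its end sits flush and square against the locating bar bolted there, roughly at the middle of the bar. Keep the tray level and on the surfaces all the way: do not lift it or let it sag or tip into the gap, and keep the two small optics mounts in it standing. Leave the other things on the breadboard where they are, and let go of the tray at the end.

Things in the scene. Friction and masses are not known exactly. Their poses are not given: they have to be found in the camera images.
- tray: Loose open grey plastic tray on the lab jack: 140 (x) by 200 (y) by 28 mm high, vertical walls 4 mm, inner floor 5 mm up; 0.5 to 0.75 kg loaded, friction about 0.6, up to 0.1 rad askew on the jack. Origin: centre of underside, z up. Its -y end leads to the bar; push its flat +y end wall. The loaded balance point is within 12 mm of the centre, so pushed low and level it bridges the gap.
- lens_mount: Small lens in a round black cell on a steel pedestal post, standing loose in the tray: base 28 mm across, 55 mm high (with its set screw 60 mm), 0.09 kg. Origin at the centre of its underside. At least 40 mm from the inside of the +y end wall.
- mirror_mount: Small mirror in a square black two-plate mount with two adjuster screws, on a steel pedestal post, standing loose in the tray: base 28 mm across, 56 mm high, 0.10 kg. Origin at the centre of its underside. At least 40 mm from the inside of the +y end wall.
- jack: Fixed scissor lab jack with a flat aluminium top plate, 200 mm (x) by 240 mm (y), top 101.5 mm above the table. Origin at the centre of its underside on the table; axes along the sides of the plate. The breadboard lies on its -y side.
- breadboard: Fixed raised black breadboard with a grid of holes, 300 by 300 by 12.7 mm on four posts, top 100 mm above the table (1.5 mm below the jack's). Origin at its centre, at table level; axes along its sides. An open gap of about 45 to 80 mm parts its +y edge from the jack plate's -y edge; the two are up to 0.04 rad out of parallel and 12 mm out of line.
- locating_bar: Fixed aluminium bar bolted across the breadboard near its -y end: 175 mm long (its x), 20 mm wide (its y), 20 mm high. Origin at the centre of its underside, on top of the breadboard. Its +y face, 10 mm from the origin, is the stop: when the tray is home, the tray's origin lies 110 mm from the bar's origin along the bar's +y.
- iris_mount: Bystander: iris diaphragm on a steel pedestal post, base 28 mm across, 55 mm high, loose on the breadboard near its +x edge. Origin under its base.
- optic_case: Bystander: small flat white plastic optic case, 34 by 34 by 18 mm, loose on the breadboard near its -x edge. Origin at the centre of its underside.
- ball_driver: Bystander: orange-handled ball driver, 20 mm thick, 131 mm long along its y, loose on the breadboard near its -x edge. Origin under its middle.
Things that resemble listed ones, but are neither listed nor needed, are in the scene too. What is shaped like the tray but orange or turquoise is not meant.

How it is judged (in metres and radians):
At the end, for the whole second after the job is handed in: The tray lies flat and at rest on the breadboard, its end within 7 mm of the locating bar and square to it within 0.06 rad, its middle within 40 mm of the bar's middle; both mounts stand upright in it (y of tray in the frame of locating_bar between 0.1 and 0.117 m and x of tray in the frame of locating_bar between -0.04 and 0.04 m and angle between the y axis of tray and the y axis of locating_bar, either way round below 0.06 rad and height (world z) of tray between 0.096 and 0.104 m and angle between tray's own z axis and vertical below 0.02 rad and linear speed of tray below 0.01 m/s and angle between each of lens_mount, mirror_mount's own z axis and vertical below 0.1 rad and x of lens_mount in the frame of tray between -0.068 and 0.068 m and y of lens_mount in the frame of tray between -0.098 and 0.098 m and x of mirror_mount in the frame of tray between -0.068 and 0.068 m and y of mirror_mount in the frame of tray between -0.098 and 0.098 m); the robot touches nothing.
It fails at once if the tray sags, tips or rears up (more than 0.07 rad, 4 degrees, from level) (angle between tray's own z axis and vertical above 0.07 rad).
It fails at once if the tray is lifted more than 12 mm off the surfaces (height (world z) of tray above 0.1135 m).
It fails at once if a mount in the tray tips over (angle between any of lens_mount, mirror_mount's own z axis and vertical above 0.4 rad).
It fails at once if another thing on the breadboard is moved more than 20 mm (distance of any of iris_mount, optic_case, ball_driver from where it was at the start of the episode above 0.02 m).
It also fails if it takes over 40 s, if anything falls off the work surface, if the arm or the gripper's body presses on something with over 40 N, if the wrist force passes 120 N, or if a joint passes its speed limit or range.

## Working session

There is one attempt and no reset: what is moved stays moved. The work goes in short steps, Python scripts to look and compute and a shell command to move; the robot and the scene stay as the last step left them, time stands still between calls to the robot, and variables do not carry over. Pictures are saved under pics/ and viewed, about 8 in all and at most 12, crops included, and the job is handed in when it is done.

```bash
mkdir -p pics; cat > h.py <<'E'
import numpy as np, cv2
from scipy.spatial.transform import Rotation as R
from workcell import telemetry, optics, order, bot
def snap(name,fn):
    im,d=optics.camera(name); cv2.imwrite(f'pics/{fn}.png',im[:,:,::-1]); np.save(f'pics/{fn}.npy',d); return im,d
def cam(name):
    c=optics.camera_info(name); return np.array(c["camera_matrix"]),np.array(c["xyz"]),c["attitude"]
def world(name,d):
    K,t,a=cam(name); Rm=R.from_euler('xyz',a,degrees=True).as_matrix()
    v,u=np.mgrid[:d.shape[0],:d.shape[1]]
    p=np.stack([(u-K[0,2])/K[0,0]*d,(v-K[1,2])/K[1,1]*d,d],-1)
    return p@Rm.T+t
E
python3 - <<'E'
from h import *
for n in("top","side"):
    im,d=snap(n,n+'0'); print(n,optics.camera_info(n)); w=world(n,d); print([w[v,u].round(3).tolist() for v,u in((200,320),(100,200),(300,450))])
print(telemetry.get_obs())
E
```

```text
top {'camera_matrix': array([[445.94765968,   0.        , 322.56653653],
       [  0.        , 445.94765968, 207.47350532],
       [  0.        ,   0.        ,   1.        ]]), 'xyz': array([ 0.33602889, -0.03534106,  1.30619935]), 'attitude': array([-171.34269828,   -1.23452737,  -90.85395742])}
[[0.541, -0.057, 0.096], [0.871, 0.303, 0.0], [0.26, -0.429, 0.004]]
side {'camera_matrix': array([[412.44610414,   0.        , 316.70691849],
       [  0.        , 412.44610414, 199.02393969],
       [  0.        ,   0.        ,   1.        ]]), 'xyz': array([ 0.38680351, -0.69575703,  0.69782561]), 'attitude': array([-132.47871832,   -0.79190055,  -10.24686533])}
[[0.517, -0.06, 0.101], [0.231, 0.605, -0.001], [0.741, -0.283, -0.001]]
{'time': 0.1, 'q': array([ 7.36834207e+01,  5.01087278e+00,  1.00394594e+01,  9.51005172e+01,
       -1.49226659e-03,  9.00000511e+01]), 'qd': array([-0.02195369, -0.05592631,  0.0916501 , -0.0729024 ,  0.06499372,
        0.05667851]), 'joint_efforts': array([ 2.83150021e-04, -5.21561980e+01,  4.65654945e+01,  1.59635145e-02,
        2.29411285e-05,  1.33365131e-05]), 'ee_pos': array([0.15446855, 0.52764796, 0.23063008]), 'tcp_rot': array([-1.79928069e+02,  1.49232954e-03,  1.63683371e+02]), 'wrist_force': array([-0.91572147,  0.42522126, -0.15964223]), 'torque': array([ 0.05716989, -0.00057364,  0.02590953]), 'opening': 0.08541751473777798}
```

View pics/top0.png

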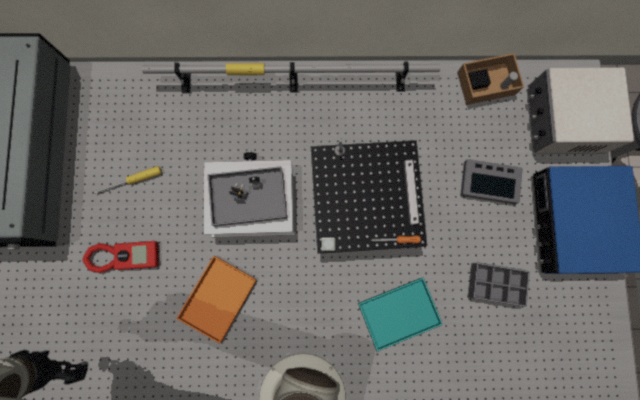

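View pics/side0.png

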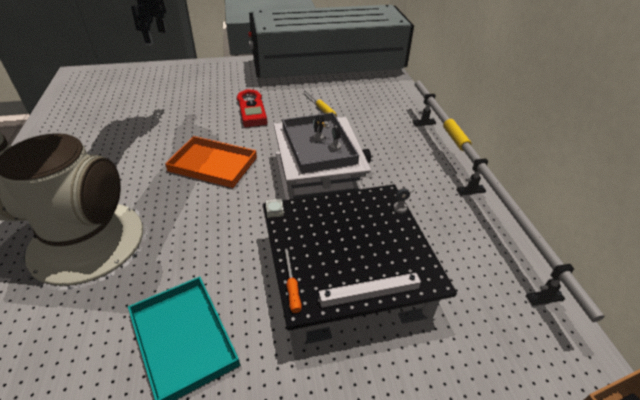

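The grey tray sits on the jack at top px (248,196), with the two mounts at (238,190) and (255,182). The bar is at (411,192), the iris at (340,150), the case at (327,243) and the driver at (400,240). The orange (217,299) and turquoise (400,313) trays are decoys. Next I'll take a rectified crop and measure.

```bash
cat >> h.py <<'E'
def rect(name,im,z,cx,cy,w,h,s):  # ortho map at height z: right=-y, up=+x, s px/m
    K,t,a=cam(name); Rm=R.from_euler('xyz',a,degrees=True).as_matrix()
    v,u=np.mgrid[:h,:w]; P=np.stack([cx-(v-h/2)/s,cy-(u-w/2)/s,np.full(v.shape,z)],-1)
    c=(P-t)@Rm; m=(c[...,:2]/c[...,2:]*[K[0,0],K[1,1]]+K[:2,2]).astype(np.float32)
    return cv2.remap(im,m[...,0],m[...,1],cv2.INTER_CUBIC)
E
python3 - <<'E'
from h import *
im=cv2.imread('pics/top0.png'); d=np.load('pics/top0.npy'); w=world('top',d)
def box(lo,hi,x0,x1,y0,y1,tag):
    m=(w[...,2]>lo)&(w[...,2]<hi)&(w[...,0]>x0)&(w[...,0]<x1)&(w[...,1]>y0)&(w[...,1]<y1)
    p=w[m]; r=cv2.minAreaRect((p[:,:2]*1000).astype(np.float32)); print(tag,m.sum(),[np.round(q,1) for q in r],'z',np.median(p[:,2]).round(4))
print([w[v,u].round(3).tolist() for v,u in((196,248),(192,411),(150,340),(243,327),(240,400))])
box(.096,.107,.35,.75,.05,.4,'jack'); box(.12,.135,.4,.7,.05,.3,'trayrim')
box(.113,.125,.4,.7,-.35,-.15,'bar'); box(.09,.106,.35,.75,-.35,.06,'board')
box(.125,.18,.4,.72,-.2,.02,'iris');
o=rect('top',im,.12,.52,-.03,800,500,1300); 
for k in range(0,800,130): cv2.line(o,(k+10,0),(k+10,6),(0,255,255),1)
cv2.imwrite('pics/ortho0.png',o)
E
```

```text
[[0.552, 0.139, 0.107], [0.555, -0.304, 0.123], [0.668, -0.112, 0.147], [0.421, -0.074, 0.119], [0.426, -0.27, 0.117]]
jack 3744 [array([552.6, 156.1]), array([200.7, 210. ]), np.float64(0.4)] z 0.1034
trayrim 406 [array([550.7, 141.8]), array([141.4, 198.2]), np.float64(5.7)] z 0.1278
bar 607 [array([ 519.4, -301.3]), array([106.3, 238.6]), np.float64(68.8)] z 0.1188
board 11350 [array([ 550.4, -138.9]), array([300.9, 402. ]), np.float64(2.9)] z 0.0997
iris 36 [array([ 682.8, -113.4]), array([35.5, 10.7]), np.float64(4.4)] z 0.1501
```

View pics/ortho0.png

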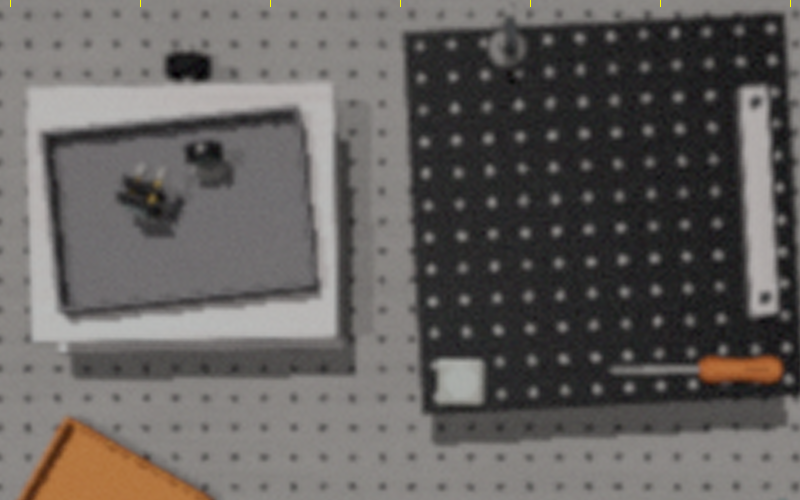

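Measured, in mm and degrees:
- **Tray:** centre about (551, 142), yaw +5.7°. The fit gives 141×198, which matches the spec.
- **Bar:** centre about (558, -306), yaw about 3°, length about 178, which fits.
- **Target for the tray:** about (552, -196), yaw 3°.

The grey tray on the jack is the one meant; the crop confirms it, since it holds both mounts and the others are orange or turquoise.

The plan is to push the +y wall with both open fingertips, jaws along tray x. First I'll hover behind the tray.

```bash
python3 -m inch '[[-0.4375,-0.133,0,0,0,1.187,0],[-0.4375,-0.133,0,0,0,1.187,0],[-0.4375,-0.133,0,0,0,1.187,0],[-0.4375,-0.133,0,0,0,1.187,0],[-0.4375,-0.133,0,0,0,1.187,0],[-0.4375,-0.133,0,0,0,1.187,0],[-0.4375,-0.133,0,0,0,1.187,0],[-0.4375,-0.133,0,0,0,1.187,0],[-0.4375,-0.133,0,0,0,1.187,0],[-0.4375,-0.133,0,0,0,1.187,0],[-0.4375,-0.133,0,0,0,1.187,0],[-0.4375,-0.133,0,0,0,1.187,0]]'
python3 - <<'E'
from h import *
im=cv2.imread('pics/top0.png'); d=np.load('pics/top0.npy'); w=world('top',d)
# refine bar by brightness, restricted region of ortho at z=.12 
o=rect('top',im,.12,.5577,-.3058,500,500,2000)
g=cv2.cvtColor(o,cv2.COLOR_BGR2GRAY); m=(g>125).astype(np.uint8); n,l,s,c=cv2.connectedComponentsWithStats(m); k=l[250,250]
pts=np.argwhere(l==k)[:,::-1].astype(np.float32); r=cv2.minAreaRect(np.stack([.5577*1e3-(pts[:,1]-250)/2,-.3058*1e3-(pts[:,0]-250)/2],1)); print('bar',r)
for z,name,cy,sel in((.1015,'jack',.142,lambda g:g>150),(.1,'board',-.17,lambda g:g<60)):
    o=rect('top',im,z,.55,cy,500,500,1000);g=cv2.GaussianBlur(cv2.cvtColor(o,cv2.COLOR_BGR2GRAY),(5,5),0)
    ys=[]
    for xx in(.50,.55,.60):
        row=sel(g[int(250-(xx-.55)*1000)]); i=np.where(row)[0]; ys.append((round(cy-(i.min()-250)/1000,3),round(cy-(i.max()-250)/1000,3)))
    print(name,ys)
E
```

```text
time: 1.1
ee_pos: [0.5415, 0.2731, 0.2294]
tcp_rot: [-180.0, 0.1, 95.4]
wrist_force: [0.5, 1.0, -0.0]
opening: 0.0853
bar ((558.1776733398438, -305.64398193359375), (174.62722778320312, 21.525054931640625), 2.999655246734619)
jack [(np.float64(0.258), np.float64(0.022)), (np.float64(0.26), np.float64(0.023)), (np.float64(0.262), np.float64(0.024))]
board [(np.float64(0.013), np.float64(-0.339)), (np.float64(0.014), np.float64(-0.337)), (np.float64(0.015), np.float64(-0.334))]
```

```bash
python3 -m inch '[[0,0,0.03,0,0,0,0],[0,0,0.06,0,0,0,0],[0,0,0.085,0,0,0,0],[0,0,0.1,0,0,0,0],[0,0,0.112,0,0,0,0],[0,0,0.119,0,0,0,0],[0,0,0.123,0,0,0,0],[0,0,0.125,0,0,0,0],[0,0,0.125,0,0,0,0],[0,0,0.125,0,0,0,0]]'
python3 - <<'E'
from h import *
im,d=snap('side','s1'); w=world('side',d)
cv2.imwrite('pics/s1c.png',cv2.resize(im[80:210,230:430,::-1],None,fx=4,fy=4,interpolation=cv2.INTER_CUBIC))
print(telemetry.get_obs()['ee_pos'])
E
```

```text
time: 1.93
ee_pos: [0.5374, 0.2775, 0.1073]
tcp_rot: [179.9, -0.0, 95.7]
wrist_force: [0.3, -1.5, 0.1]
opening: 0.0853
[0.53743397 0.27751131 0.10729661]
```

View pics/s1c.png

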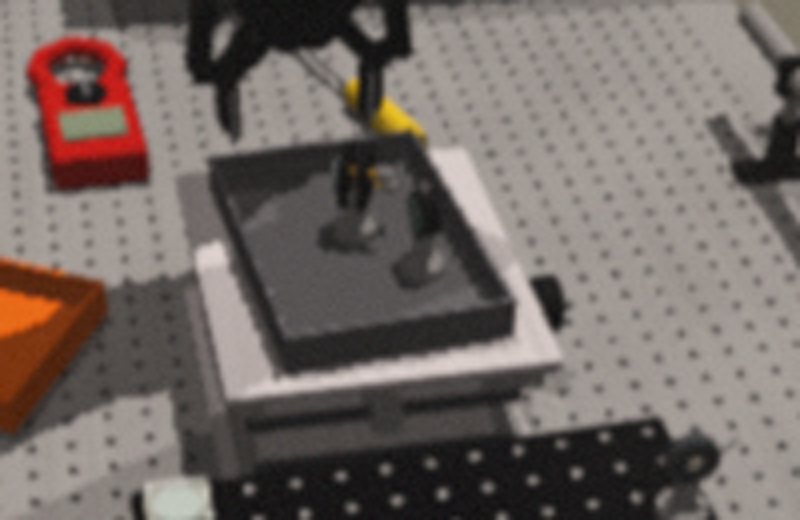

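The left fingertip is at crop (235,138), i.e. px (289,114), and stands behind the +y wall. I'll check the tip height on the tool plane before pushing.

```bash
python3 - <<'E'
from h import *
d=np.load('pics/s1.npy'); w=world('side',d)
K,t,a=cam('side'); Rm=R.from_euler('xyz',a,degrees=True)
for u,v in((288.7,114),(288.7,115),(322,110)):
    r=Rm.apply([(u-K[0,2])/K[0,0],(v-K[1,2])/K[1,1],1]); k=(.2775-t[1])/r[1]; print(u,v,(t+k*r).round(4))
for v in range(106,120): print(v,w[v,287:291].round(3).tolist())
E
```

```text
288.7 114 [0.4941 0.2775 0.1138]
288.7 115 [0.494  0.2775 0.1108]
322 110 [0.5856 0.2775 0.1178]
106 [[0.489, 0.263, 0.147], [0.491, 0.261, 0.148], [0.494, 0.26, 0.148], [0.526, 0.521, -0.002]]
107 [[0.489, 0.263, 0.144], [0.491, 0.256, 0.148], [0.494, 0.262, 0.144], [0.525, 0.514, -0.002]]
108 [[0.488, 0.262, 0.141], [0.491, 0.26, 0.142], [0.494, 0.266, 0.139], [0.525, 0.509, -0.003]]
109 [[0.489, 0.264, 0.137], [0.491, 0.259, 0.14], [0.493, 0.26, 0.139], [0.523, 0.499, -0.001]]
110 [[0.489, 0.266, 0.133], [0.491, 0.26, 0.136], [0.493, 0.262, 0.135], [0.523, 0.496, -0.003]]
111 [[0.489, 0.267, 0.13], [0.491, 0.265, 0.131], [0.493, 0.261, 0.133], [0.522, 0.491, -0.003]]
112 [[0.488, 0.264, 0.128], [0.491, 0.264, 0.128], [0.493, 0.26, 0.13], [0.521, 0.483, -0.002]]
113 [[0.488, 0.265, 0.125], [0.491, 0.263, 0.126], [0.494, 0.266, 0.124], [0.52, 0.477, -0.002]]
114 [[0.488, 0.268, 0.12], [0.491, 0.263, 0.123], [0.493, 0.263, 0.123], [0.519, 0.466, 0.0]]
115 [[0.509, 0.467, -0.003], [0.49, 0.26, 0.122], [0.516, 0.466, -0.003], [0.519, 0.465, -0.002]]
116 [[0.508, 0.457, -0.001], [0.511, 0.457, -0.001], [0.515, 0.458, -0.002], [0.518, 0.457, -0.002]]
117 [[0.508, 0.453, -0.002], [0.511, 0.451, -0.001], [0.514, 0.455, -0.004], [0.518, 0.456, -0.005]]
118 [[0.507, 0.449, -0.003], [0.51, 0.45, -0.004], [0.514, 0.452, -0.006], [0.492, 0.235, 0.127]]
119 [[0.484, 0.232, 0.127], [0.487, 0.232, 0.126], [0.49, 0.233, 0.125], [0.492, 0.23, 0.128]]
```

The tips stand about 13 mm above the TCP, as the text says, so tips are at about 0.120. I'll lower another 12 mm for a low push and make contact gently.

```bash
python3 -m inch '[[0,0,0.006,0,0,0,0],[0,0,0.012,0,0,0,0],[0,0,0.012,0,0,0,0],[-0.008,0,0.012,0,0,0,0],[-0.015,0,0.012,0,0,0,0],[-0.019,0,0.012,0,0,0,0],[-0.021,0,0.012,0,0,0,0],[-0.023,0,0.012,0,0,0,0],[-0.025,0,0.012,0,0,0,0],[-0.027,0,0.012,0,0,0,0],[-0.030,0,0.012,0,0,0,0],[-0.033,0,0.012,0,0,0,0]]'
python3 -m inch '[[-0.003,0,0,0,0,0,0],[-0.006,0,0,0,0,0,0],[-0.009,0,0,0,0,0,0],[-0.012,0,0,0,0,0,0],[-0.015,-0.001,0,0,0,0,0],[-0.018,-0.001,0,0,0,0,0],[-0.021,-0.001,0,0,0,0,0],[-0.024,-0.001,0,0,0,0,0],[-0.027,-0.002,0,0,0,0,0],[-0.030,-0.002,0,0,0,0,0],[-0.033,-0.002,0,0,0,0,0],[-0.036,-0.002,0,0,0,0,0]]'
cat > look.py <<'E'
from h import *; import sys
fn=sys.argv[1]; im,d=snap('top',fn); w=world('top',d)
m=(w[...,2]>.122)&(w[...,2]<.136)&(w[...,0]>.4)&(w[...,0]<.66)&(w[...,1]>-.34)&(w[...,1]<.3)
m[:, :]&=(im.max(2)<130)
n,l,s,c=cv2.connectedComponentsWithStats(cv2.dilate(m.astype(np.uint8),np.ones((3,3))))
k=1+np.argmax(s[1:,2]*s[1:,3]); p=w[m&(l==k)]; r=cv2.minAreaRect((p[:,:2]*1000).astype(np.float32)); print('tray',r)
print(telemetry.get_obs()['ee_pos'],telemetry.get_obs()['wrist_force'])
c=[np.array(r[0])/1e3]; cv2.imwrite(f'pics/{fn}c.png',rect('top',im[:,:,::-1],.12,.55,-.05,800,400,1300))
E
python3 look.py t1
```

```text
time: 2.98
ee_pos: [0.5403, 0.2448, 0.0945]
tcp_rot: [180.0, -0.1, 95.7]
wrist_force: [-0.4, 4.7, 0.2]
opening: 0.0851
time: 3.98
ee_pos: [0.5419, 0.2082, 0.0944]
tcp_rot: [180.0, -0.0, 95.7]
wrist_force: [0.7, 4.9, 2.0]
opening: 0.0855
tray ((552.7090454101562, 96.05451965332031), (140.5553436279297, 199.3897705078125), 5.729897975921631)
[0.54192406 0.20768862 0.0944042 ] [-0.33502127  2.58857014  3.0472338 ]
```

View pics/t1c.png

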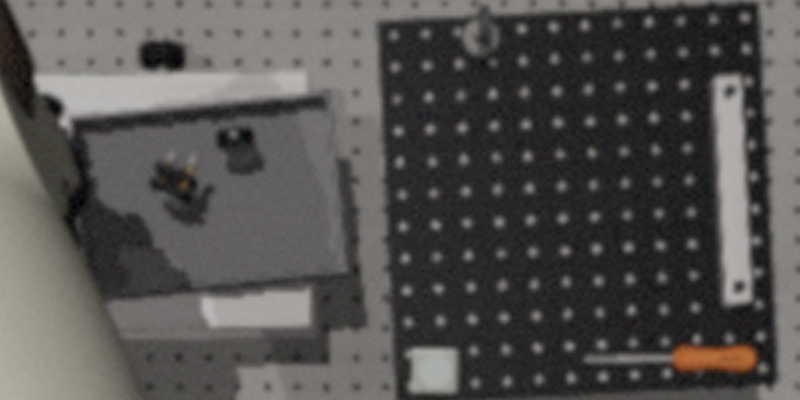

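The tray follows cleanly: px centre ≈(205,195) in the crop, pose (553, 96) mm, yaw 5.7°, mounts standing. I'll push on across the gap.

```bash
python3 -m inch '[[-0.003,0,0,0,0,0,0],[-0.007,-0.001,0,0,0,0,0],[-0.011,-0.001,0,0,0,0,0],[-0.015,-0.001,0,0,0,0,0],[-0.019,-0.002,0,0,0,0,0],[-0.023,-0.002,0,0,0,0,0],[-0.027,-0.002,0,0,0,0.002,0],[-0.031,-0.003,0,0,0,0.003,0],[-0.035,-0.003,0,0,0,0.004,0],[-0.039,-0.003,0,0,0,0.005,0],[-0.043,-0.004,0,0,0,0.006,0],[-0.047,-0.004,0,0,0,0.007,0]]'
python3 -m inch '[[-0.004,0,0,0,0,0.001,0],[-0.008,-0.001,0,0,0,0.002,0],[-0.012,-0.001,0,0,0,0.003,0],[-0.016,-0.001,0,0,0,0.004,0],[-0.020,-0.002,0,0,0,0.005,0],[-0.024,-0.002,0,0,0,0.006,0],[-0.028,-0.002,0,0,0,0.007,0],[-0.032,-0.003,0,0,0,0.008,0],[-0.036,-0.003,0,0,0,0.009,0],[-0.040,-0.003,0,0,0,0.010,0],[-0.044,-0.004,0,0,0,0.011,0],[-0.048,-0.004,0,0,0,0.012,0]]'
python3 look.py t2
```

```text
time: 5.03
ee_pos: [0.5424, 0.161, 0.0943]
tcp_rot: [-180.0, -0.0, 95.3]
wrist_force: [0.1, 5.4, 2.8]
opening: 0.0849
time: 6.03
ee_pos: [0.5429, 0.1129, 0.0944]
tcp_rot: [-180.0, -0.0, 94.6]
wrist_force: [0.2, 5.6, 2.9]
opening: 0.0858
tray ((552.4725341796875, -6.963142395019531), (141.1786346435547, 184.46307373046875), 4.763262748718262)
[0.54292147 0.11212408 0.09433157] [0.27417256 2.07902454 0.3306041 ]
```

View pics/t2c.png

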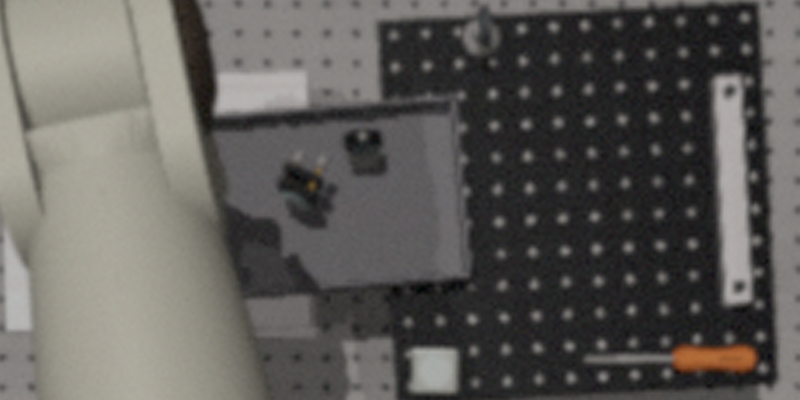

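The front edge, at crop x≈465, has bridged onto the board. It's level, yaw 4.8°, mounts upright. Continuing.

```bash
python3 -m inch '[[-0.003,0,0,0,0,0,0],[-0.007,0,0,0,0,0.001,0],[-0.011,-0.001,0,0,0,0.002,0],[-0.015,-0.001,0,0,0,0.003,0],[-0.019,-0.001,0,0,0,0.004,0],[-0.023,-0.001,0,0,0,0.005,0],[-0.027,-0.002,0,0,0,0.006,0],[-0.031,-0.002,0,0,0,0.007,0],[-0.035,-0.002,0,0,0,0.008,0],[-0.039,-0.002,0,0,0,0.009,0],[-0.043,-0.003,0,0,0,0.009,0],[-0.047,-0.003,0,0,0,0.010,0]]'
python3 -m inch '[[-0.004,0,0,0,0,0.001,0],[-0.008,0,0,0,0,0.002,0],[-0.012,-0.001,0,0,0,0.003,0],[-0.016,-0.001,0,0,0,0.004,0],[-0.020,-0.001,0,0,0,0.005,0],[-0.024,-0.001,0,0,0,0.006,0],[-0.028,-0.001,0,0,0,0.007,0],[-0.032,-0.002,0,0,0,0.008,0],[-0.036,-0.002,0,0,0,0.008,0],[-0.040,-0.002,0,0,0,0.009,0],[-0.044,-0.002,0,0,0,0.009,0],[-0.048,-0.002,0,0,0,0.010,0]]'
python3 -m inch '[[-0.004,0,0,0,0,0.001,0],[-0.008,0,0,0,0,0.002,0],[-0.012,-0.001,0,0,0,0.003,0],[-0.016,-0.001,0,0,0,0.004,0],[-0.020,-0.001,0,0,0,0.005,0],[-0.024,-0.001,0,0,0,0.006,0],[-0.028,-0.001,0,0,0,0.006,0],[-0.032,-0.001,0,0,0,0.007,0],[-0.036,-0.001,0,0,0,0.007,0],[-0.040,-0.001,0,0,0,0.007,0],[-0.044,-0.001,0,0,0,0.007,0],[-0.048,-0.001,0,0,0,0.007,0]]'
python3 look.py t3
```

```text
time: 7.08
ee_pos: [0.5435, 0.0655, 0.0942]
tcp_rot: [-180.0, 0.0, 94.0]
wrist_force: [-0.7, 2.0, -1.1]
opening: 0.0857
time: 8.08
ee_pos: [0.5451, 0.0176, 0.0943]
tcp_rot: [180.0, -0.0, 93.4]
wrist_force: [-0.3, 2.2, -1.1]
opening: 0.0858
time: 9.08
ee_pos: [0.547, -0.0303, 0.0943]
tcp_rot: [180.0, -0.0, 93.0]
wrist_force: [0.3, 4.6, -0.2]
opening: 0.0855
tray ((555.0346069335938, -168.79461669921875), (141.34396362304688, 147.62799072265625), 2.964221715927124)
[ 0.54704625 -0.0310164   0.09434657] [0.27610714 0.78504071 0.35187089]
```

View pics/t3c.png

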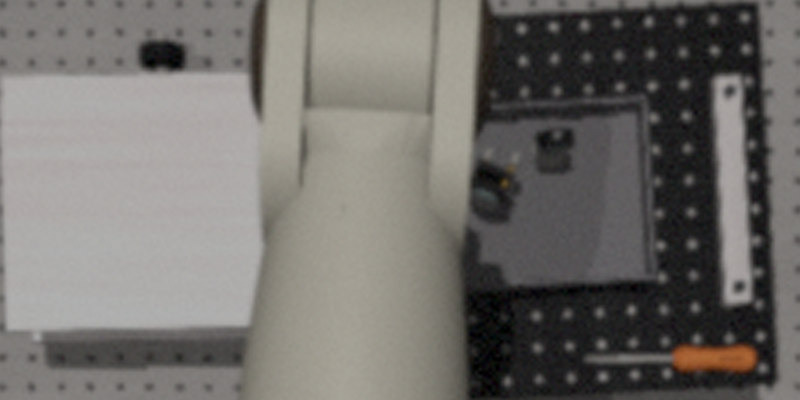

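The tray is fully on the board, square at 3.0°. Its front edge at crop x≈650 is about 53 mm from the bar face. I'll close most of that, then creep.

```bash
python3 -m inch '[[-0.003,0,0,0,0,0,0],[-0.007,0,0,0,0,0,0],[-0.011,0,0,0,0,0,0],[-0.015,0,0,0,0,0,0],[-0.019,0,0,0,0,0,0],[-0.023,0,0,0,0,0,0],[-0.027,0,0,0,0,0,0],[-0.031,0,0,0,0,0,0],[-0.035,0,0,0,0,0,0],[-0.039,0,0,0,0,0,0],[-0.042,0,0,0,0,0,0],[-0.044,0,0,0,0,0,0]]'
python3 -m inch '[[-0.001,0,0,0,0,0,0],[-0.002,0,0,0,0,0,0],[-0.003,0,0,0,0,0,0],[-0.004,0,0,0,0,0,0],[-0.005,0,0,0,0,0,0],[-0.006,0,0,0,0,0,0]]'
python3 -m inch '[[-0.0005,0,0,0,0,0,0],[-0.001,0,0,0,0,0,0],[-0.0015,0,0,0,0,0,0],[-0.002,0,0,0,0,0,0]]'
python3 look.py t4
```

```text
time: 10.13
ee_pos: [0.5493, -0.0743, 0.0943]
tcp_rot: [180.0, -0.0, 93.0]
wrist_force: [-0.1, 5.3, 1.5]
opening: 0.085
time: 10.63
ee_pos: [0.5496, -0.0798, 0.0943]
tcp_rot: [180.0, -0.0, 93.0]
wrist_force: [-0.9, 4.9, 2.2]
opening: 0.0852
time: 10.97
ee_pos: [0.5498, -0.0818, 0.0944]
tcp_rot: [180.0, -0.0, 93.0]
wrist_force: [-0.8, 5.9, 1.8]
opening: 0.0851
tray ((561.9070434570312, -233.79376220703125), (131.8075714111328, 161.21231079101562), 86.24974060058594)
[ 0.54973631 -0.08192011  0.09432458] [-0.31346574  4.32079467  1.85216985]
```

Still at sliding force (about 5 N), with about 3 mm left. Creeping until the force rises.

```bash
python3 -m inch '[[-0.0005,0,0,0,0,0,0],[-0.001,0,0,0,0,0,0],[-0.0015,0,0,0,0,0,0],[-0.002,0,0,0,0,0,0]]'
python3 -m inch '[[-0.0005,0,0,0,0,0,0],[-0.001,0,0,0,0,0,0]]'
python3 -m inch '[[-0.0005,0,0,0,0,0,0],[-0.001,0,0,0,0,0,0]]'
```

```text
time: 11.35
ee_pos: [0.5498, -0.0838, 0.0943]
tcp_rot: [180.0, -0.0, 93.0]
wrist_force: [-0.1, 8.1, 2.3]
opening: 0.085
time: 11.52
ee_pos: [0.5499, -0.0838, 0.0944]
tcp_rot: [180.0, -0.1, 93.1]
wrist_force: [-0.1, 13.9, 2.5]
opening: 0.0853
time: 11.68
ee_pos: [0.5499, -0.0838, 0.0943]
tcp_rot: [180.0, -0.2, 93.1]
wrist_force: [-1.7, 19.5, 3.4]
opening: 0.0855
```

Contact: the TCP has stopped at y -0.0838 (predicted -0.085) and the force has risen to 19.5 N. I'll back straight off, rise, and move aside for a clear view.

```bash
python3 -m inch '[[0.001,0,0,0,0,0,0],[0.003,0,0,0,0,0,0],[0.008,0,0,0,0,0,0],[0.016,0,0,0,0,0,0],[0.026,0,0,0,0,0,0],[0.034,0,0,0,0,0,0],[0.036,0,0,0,0,0,0],[0.036,0,-0.02,0,0,0,0],[0.036,0,-0.05,0,0,0,0],[0.036,0,-0.08,0,0,0,0],[0.036,0,-0.11,0,0,0,0],[0.036,0,-0.13,0,0,0,0]]'
python3 -m inch '[[0.04,0,0,0,0,0,0],[0.08,0,0,0,0,0,0],[0.12,0,0,0,0,0,0],[0.16,0,0,0,0,0,0],[0.20,0,0,0,0,0,0],[0.24,0,0,0,0,0,0],[0.27,0,0,0,0,0,0],[0.29,0,0,0,0,0,0],[0.30,0,0,0,0,0,0],[0.30,0,0,0,0,0,0],[0.30,0,0,0,0,0,0]]'
python3 look.py t5
python3 - <<'E'
from h import *
snap('side','s5')
d=np.load('pics/t5.npy');w=world('top',d);im=cv2.imread('pics/t5.png')
m=(w[...,2]>.115)&(w[...,2]<.136)&(im.max(2)<130)&(w[...,1]>-.31)&(w[...,1]<-.07)&(abs(w[...,0]-.555)<.1)
r=cv2.minAreaRect((w[m][:,:2]*1000).astype(np.float32)); print(m.sum(),r)
a=cv2.imread('pics/t5c.png')[:,370:800]; b=cv2.resize(cv2.imread('pics/s5.png')[170:340,240:470],None,fx=1.6,fy=1.6)
o=np.zeros((400,800,3),np.uint8); o[:,:430]=a; o[:272,432:800]=b; cv2.imwrite('pics/f.png',o)
E
```

```text
time: 12.68
ee_pos: [0.5483, -0.0498, 0.2274]
tcp_rot: [179.8, 0.0, 93.1]
wrist_force: [0.5, 0.9, -0.1]
opening: 0.0851
time: 13.6
ee_pos: [0.5321, 0.2493, 0.2241]
tcp_rot: [-180.0, 0.0, 93.1]
wrist_force: [-0.5, -0.1, 0.3]
opening: 0.0856
tray ((554.248046875, -202.8018798828125), (174.11891174316406, 215.9788055419922), 2.0048513412475586)
[0.5322407  0.24867594 0.22431895] [ 0.19220569 -0.00289461 -0.29804466]
568 ((557.5299072265625, -200.89205932617188), (174.46383666992188, 214.93423461914062), 0.4354843199253082)
```

View pics/f.png

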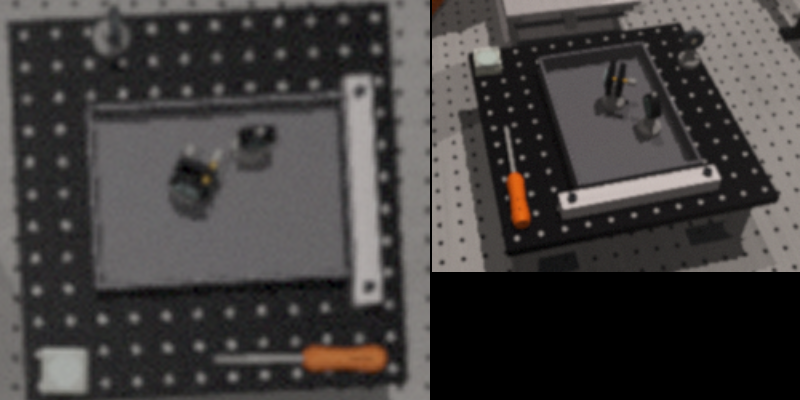

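The tray is flush with the bar: its front edge meets the bar face at crop x 345–352. Its rear edge runs (90,108)–(98,290), about 2.5° against the bar's 2.8°. The tray's middle row is about 194 against the bar's 190, a few mm off. Both mounts stand, and the iris, case and driver haven't moved. Handing in.

```bash
python3 -c "
from workcell import order
print(order.job_done())"
```

```text
the job is handed in; nothing more can be done
None
```

The tray is across the gap and sits flush against the locating bar. I pushed it there low on its +y wall with both open fingertips, then backed off, and handed the job in at about 14 s on the robot's clock.

**Last checks:**
- **Contact with the bar:** the fingers stopped at y = -0.0838 m (predicted -0.085), and the push force rose from about 5 N to 19.5 N.
- **Squareness and position:** read from the final picture, the tray is square to the bar within about 0.5° and its middle is within a few mm of the bar's middle.
- **Everything else:** both mounts are standing, and the iris, case and driver look unmoved. The robot is clear of everything, with wrist force near zero.

**Check that failed:** the automatic depth fit of the tray's final pose gave an impossible size (174 × 215 mm), probably because it picked up edge pixels of the bar. I discarded it and relied on the picture and the contact force instead.

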